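Refit the sink's waste knob on its spindle flat and hold it for the grub screw

TASK

Put the waste knob back on the sink. First pinch the bare brass spindle on the sink ledge between the fingers, feel for its flat and turn it until the flat faces square towards the bowl side (do not leave that turning to the knob); then lift the knob up off its prong on the drying rack and lower it on the spindle, red pointer to the bowl side, until it is fully home. Finish still gripping the knob and pressing it down, so that I can tighten its grub screw, and leave everything else where it stands.

Things in the scene. Friction and masses are not known exactly. Their poses are not given: they have to be found in the camera images.
- sink: Inset stainless sink, 500 mm (x) by 940 mm (y), 4 mm flange on the black worktop; origin at the centre of the flange's underside, z up. 320 mm square bowl in its +x, +y part, ribbed drainer in its -y half. The ledge is the strip along the -x edge; a 320 mm high mixer tap stands on it 250 mm to +y. Its +x runs square across the sink from the ledge: the bowl side
- control: Rotary waste control, fixed on the ledge: round chromed escutcheon, 54 mm across its foot, 50 mm across its flat top, which lies 14 mm above the origin. Origin on the spindle axis at ledge level, z up; +x points square away from the ledge to the bowl side: 'facing the bowl' means along this +x. Carries the spindle, which is described at spindle_tip
- spindle_seat (a point): Centre of the escutcheon's top, 14 mm above the ledge, where the knob's underside comes to rest. The spindle turns here about the vertical with light friction (0.05 N m), between stops 83 degrees either side of its flat facing the bowl, and stays where left. At the start its flat is turned 30 to 80 degrees anticlockwise, seen from above, from facing the bowl: feel or see how far
- spindle_tip (a point): Centre of the top of the bare brass D-spindle, 40 mm above the ledge; the spindle stands 26 mm out of the escutcheon, 16 mm round with one flat 4 mm from its axis, its last 4.5 mm tapered. Pinched squarely on flat and back the fingers are 12 mm apart; more when askew, 16 mm on the round. This point is fixed to the escutcheon: its axes do not show the flat
- knob: Round chromed metal knob, 46 mm across, 36 mm high, 0.11 to 0.20 kg; origin at the centre of its underside, z up. +x is the side of the grub screw (small dark hole low in the wall) and of the red pointer on the top. At the start it hangs upright, bore down, on one of the rack's three prongs, its underside on the prong's shoulder
- pointer (a point): Outer end of the knob's red pointer bar, on its top, 18 mm from its axis
- knob_bore (a point): Mouth of the knob's bore, at the centre of its underside, axes as the knob. D-shaped, 28 mm deep, 17 mm round with a flat 4.5 mm from the axis on the +x (pointer) side: the knob goes down on the spindle only with its pointer over the spindle's flat, to about 10 degrees, and is home when its underside rests on the escutcheon
- rack: White plastic drying rack on the drainer, loose, 0.9 kg, 110 mm (x) by 265 mm (y), rim 22 mm high; origin at the centre of its underside, z up. Three prongs in a row along y at -80, 0 and +80 mm: a 24 mm thick post up to a shoulder 56 mm above the underside, then a round tip 8 mm thick and 20 mm tall. The knob and the two tumblers share them in any order
- tumbler_a: Green glass tumbler upside down over one of the prongs, 60 mm across its rim, 85 mm tall; origin at the centre of its rim, which stands on the rack's tray. Leave alone
- tumbler_b: Orange plastic tumbler upside down over one of the prongs, same size and origin. Leave alone
- hex_key: Dark steel L-shaped hex key, 80 by 26 mm, 5 mm thick, lying flat on the worktop in front of the sink; origin near the middle of its long leg, on the worktop. Leave alone
- soap: Green washing-up bottle, 60 mm across, 190 mm tall, standing on the worktop; origin at the centre of its underside. Leave alone
Mind the look-alikes: they are no part of the job. What is shaped like the knob but orange is not meant.

How it is judged:
On the way, in this order (a step that is already met when the one before it is completed fails the run):
1. the fingers pinch the bare spindle while the knob is still on its prong (contact force between the fingers and control above 5 N and horizontal distance between the grasp point and spindle_tip below 0.015 m and distance of knob from where it was at the start of the episode below 0.02 m), for 0.2 s.
2. the knob is lifted up off its prong, held in the fingers (z of knob in the frame of rack above 0.085 m and contact force between the fingers and knob above 2 N), for 0.2 s.
At the end, for the whole second after the job is handed in: The knob is home on the spindle (underside within 2 mm of the escutcheon, upright, on the axis), pointer within 15 degrees of straight to the bowl side, still gripped (over 4 N) and pressed down (over 3 N); rack and tumblers within 30 mm, hex key and soap bottle within 20 mm of their places (z of knob in the frame of control below 0.016 m and horizontal distance between knob and spindle_tip below 0.004 m and angle between knob's own z axis and vertical below 0.07 rad and angle between the x axis of knob and the x axis of control, either way round below 0.26 rad and x of pointer in the frame of control above 0.005 m and contact force between the fingers and knob above 4 N and contact force between knob and control above 3 N and distance of each of rack, tumbler_a, tumbler_b from where it was at the start of the episode below 0.03 m and distance of each of hex_key, soap from where it was at the start of the episode below 0.02 m); the arm keeps its last pose, push and grip.
It fails at once if the knob is on the spindle with its pointer over 20 degrees from the bowl direction: the spindle was hunted for or twisted round with the knob (horizontal distance between knob and spindle_tip below 0.01 m and z of knob in the frame of control below 0.041 m and (angle between the x axis of knob and the x axis of control, either way round above 0.35 rad or x of pointer in the frame of control below 0 m)).
It fails at once if the rack, a tumbler, the hex key or the soap bottle is pushed away from its place (over 40 mm) (distance of any of rack, tumbler_a, tumbler_b, hex_key, soap from where it was at the start of the episode above 0.04 m).
It fails at once if tumbler a knocked over (angle between tumbler_a's own z axis and vertical above 0.5 rad).
It fails at once if tumbler b knocked over (angle between tumbler_b's own z axis and vertical above 0.5 rad).
It fails at once if soap knocked over (angle between soap's own z axis and vertical above 0.5 rad).
It also fails if it takes over 72 s, if anything falls off the work surface, if the arm or the gripper's body presses on something with over 40 N, if the wrist force passes 120 N, or if a joint passes its speed limit or range.

ROBOT

A 6-joint arm with a two-finger parallel gripper is mounted at the origin on the work surface. World frame = base frame: x ahead of the robot, y to its left, z up, the work surface at z = 0. Lengths are in m, angles in rad, forces in N, time in s.
With the tool pointing down it reaches from about 0.3 to 0.775 m from the base axis. Payload 14.6 kg.
Tool frame: the origin (TCP) lies at the very end of the fingers, on their centre line; the grasp point (between the pads) lies 19 mm behind it; z points along the fingers, y is the line along which they close (so a half turn about z gives the same grasp; the last joint's range is limited). The gripper opens to 94 mm and grips with 3 to 60 N. Pads are 16 mm wide; open, the fingers measure 119 mm over their backs; the gripper's body (75 mm by 177 mm) begins 78 mm behind the grasp point.
Start: joints at [1.136, 0.3, 1.521, -0, 1.321, -0.067], TCP at [0.198, 0.513, 0.176] pointing down, gripper open.
Joint ranges: [-3.03, 3.03], [-0.79, 2.21], [0.23, 2.52], [-1.04, 4.18], [0, 3.07], [-2.55, 2.55]. Speed limits (rad/s): [2.22, 2.22, 2.57, 3.14, 3.14, 3.14].

INTERFACE

Orientations are given as [roll, pitch, yaw] about the fixed x, y, z axes, in that order (R = Rz(yaw) Ry(pitch) Rx(roll)).
In Python, from station import ctrl gives the robot as it stands.
- The arm moves only by the shell command python3 -m pendant 'ROWS' [OPENING] [FORCE]. ROWS is JSON, a list of rows, each a list of 2 entries, a list of its own where there are three numbers: the shift along the world's x, y, z in cm, then the turn about the world's z in rad. A call has 1 to 20 rows; each row shifts and turns the commanded pose from where the row before left it; what a row does not reach is not made up. A row lasts 1/12 s, in which the tool goes at most 41.7 mm and 7.16 degrees, less where a joint would pass 70% of its speed; a pose out of reach is approached as far as the arm can. A call is refused whole if a number of a shift passes 4.17 or a number of a turn 0.125, either way. A call with a gripper value outside its range is refused whole. OPENING is the opening, from 0 (shut) to 1 (fully open), set as the call begins (- or left out, the last holds). The fingers move at their own pace and stop on an object; FORCE is the grip in N (left out, the last holds). Time passes only in rows, so rows that do not move let the fingers close. It gives the time, the measured TCP pose, the force, the opening and the grip force at its end, in the units of the state.
- ctrl.get_obs(): the state, without advancing time (a new reading comes with each control period).
- ctrl.camera(name): name is "side" or "top"; returns a dict with "color" (384x512x3 uint8, red, green, blue), "intrinsics" (3x3 intrinsics, pixels), "k1" (the pictures are not rectified: a ray, as slopes to the right and down, at radius r is drawn at 1 + k1 r^2 times it, then the intrinsics apply), "camera_from_world" (4x4, takes a point from world to camera coordinates). Camera axes: x right, y down, z forward; pixel columns grow to the right and rows downward; lengths in m; the calibration is good to about 2 mm. A picture is of the moment at which its call begins. There is no depth.
- ctrl.hand_in(): hands the job in; it is judged then, once.
The state is a dict: "time_s": time; "qpos": joint angles; "joint_vel": joint speeds; "tau": joint torques, N m; "ee_pos": TCP position; "eef_rot": TCP orientation; "force": force on the tool from outside, world axes, zero at the start; "moment": the same for the moment, N m; "grip_width": finger opening in m; "grip_force": force on a finger pad.
Only numpy, scipy, OpenCV 4.12 (cv2) and the standard library are available. Lean on these libraries where they do the work, as an engineer would, in place of code of your own. Each camera call takes 0.05 s, during which the arm holds its last target. There are 200 camera calls.

## Working session

There is one attempt and no reset: what is moved stays moved. The work goes in short steps, Python scripts to look and compute and a shell command to move; the robot and the scene stay as the last step left them, time stands still between calls to the robot, and variables do not carry over. Pictures are saved under pics/ and viewed, at most 10 in all, crops included, and the job is handed in when it is done.

```bash
mkdir -p pics; cat > h.py <<'E'
import numpy as np, cv2
from station import ctrl
def snap(n,f):
    c=ctrl.camera(n); cv2.imwrite(f'pics/{f}.png',c['color'][:,:,::-1]); np.savez(f'pics/{f}.npz',**c); return c
def load(f): return dict(np.load(f'pics/{f}.npz'))
def ray(c,u,v):
    K=c['intrinsics'];D=np.array([float(c['k1']),0,0,0,0])
    p=cv2.undistortPoints(np.array([[[u,v]]],float),K,D,None,None,None)[0,0] if False else cv2.undistortPoints(np.array([[[u,v]]],float),K,D)[0,0]
    T=c['camera_from_world'];R=T[:3,:3];o=-R.T@T[:3,3];d=R.T@np.array([*p,1.]);return o,d/np.linalg.norm(d)
def plane(c,u,v,z):
    o,d=ray(c,u,v);return o+d*(z-o[2])/d[2]
def tri(c1,p1,c2,p2):
    o1,d1=ray(c1,*p1);o2,d2=ray(c2,*p2)
    s=np.linalg.lstsq(np.c_[d1,-d2],o2-o1,rcond=None)[0]
    a=o1+s[0]*d1;b=o2+s[1]*d2;return (a+b)/2,np.linalg.norm(a-b)
def proj(c,P):
    T=c['camera_from_world'];return cv2.projectPoints(np.array([P],float),cv2.Rodrigues(T[:3,:3])[0],T[:3,3],c['intrinsics'],np.array([float(c['k1']),0,0,0,0]))[0][0,0]
E
python3 - <<'E'
from h import *
a=snap('top','top0');b=snap('side','side0')
for c in(a,b):
    T=c['camera_from_world'];print(c['intrinsics'].tolist(),c['k1'],-T[:3,:3].T@T[:3,3],T[2,:3])
o=ctrl.get_obs();print({k:np.round(v,3).tolist() for k,v in o.items()})
E
```

```text
[[385.50580714865157, 0.0, 255.1032860113718], [0.0, 385.50580714865157, 194.74743651710057], [0.0, 0.0, 1.0]] -0.12153472564729985 [ 0.42449356 -0.14894127  1.28129759] [ 0.06601277  0.02566559 -0.99748864]
[[368.6294740536821, 0.0, 259.4586715685471], [0.0, 368.6294740536821, 189.9868117393301], [0.0, 0.0, 1.0]] 0.008553507551075873 [ 0.2488426  -0.86670607  0.63648965] [ 0.27336034  0.7727616  -0.57281204]
{'time_s': 0.1, 'qpos': [1.136, 0.3, 1.521, 0.0, 1.321, -0.067], 'joint_vel': [-0.001, -0.003, -0.002, -0.002, 0.001, -0.0], 'tau': [-0.001, -53.264, -35.329, 0.071, 0.023, -0.0], 'ee_pos': [0.198, 0.513, 0.176], 'eef_rot': [-3.141, -0.0, 2.774], 'force': [-0.136, -0.323, 0.074], 'moment': [0.012, 0.021, 0.0], 'grip_force': 0.0, 'grip_width': 0.094}
```

View pics/top0.png

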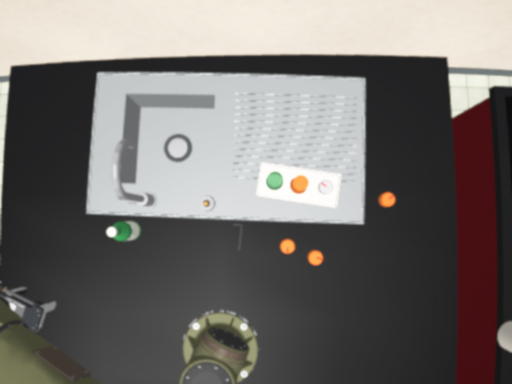

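View pics/side0.png

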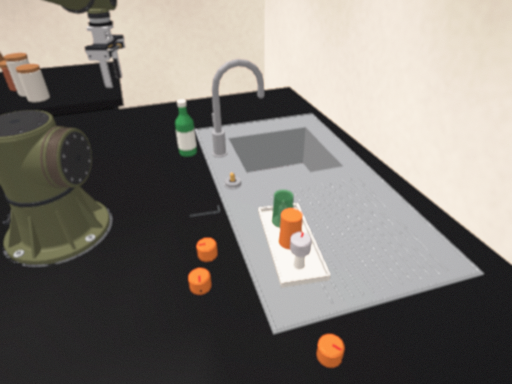

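The top view shows the spindle at (207,203) and the knob at (325,186), on the -y prong. The side view shows the spindle at (232,178) and the knob at (301,243). The orange look-alikes are on the worktop. Next I'll enlarge these.

```bash
python3 - <<'E'
from h import *
a=load('top0');b=load('side0')
def crop(c,u,v,r=20): return cv2.resize(np.ascontiguousarray(c['color'][v-r*3//4:v+r*3//4,u-r:u+r,::-1]),(400,300),interpolation=cv2.INTER_CUBIC)
im=np.vstack([np.hstack([crop(a,207,203),crop(a,325,186)]),np.hstack([crop(b,233,180),crop(b,300,250,28)])])
cv2.imwrite('pics/c1.png',im)
P,e=tri(a,(207,203),b,(232,174));print('spindle',P,e)
P,e=tri(a,(325,186),b,(301,238));print('knob',P,e)
# sink edges from top corners/flange at z=.004 : mask bright bluish grey
g=a['color'].astype(int); m=((g.min(2)>120)).astype(np.uint8); m[:62]=0;m[:,400:]=0
m=cv2.morphologyEx(m,cv2.MORPH_CLOSE,np.ones((25,25)))
cs=max(cv2.findContours(m,0,2)[0],key=cv2.contourArea);print(cv2.boundingRect(cs))
pts=np.array([plane(a,*p[0],.004)[:2] for p in cs.astype(float)]);r=cv2.minAreaRect(pts.astype(np.float32));print(r)
E
```

```text
spindle [0.48107555 0.03794147 0.04511448] 0.001970752322945155
knob [ 0.53060648 -0.33510068  0.09292672] 0.0022511438514868786
(86, 72, 280, 168)
((0.6400886178016663, -0.012514829635620117), (0.9441689848899841, 0.5826809406280518), 87.8681869506836)
```

View pics/c1.png

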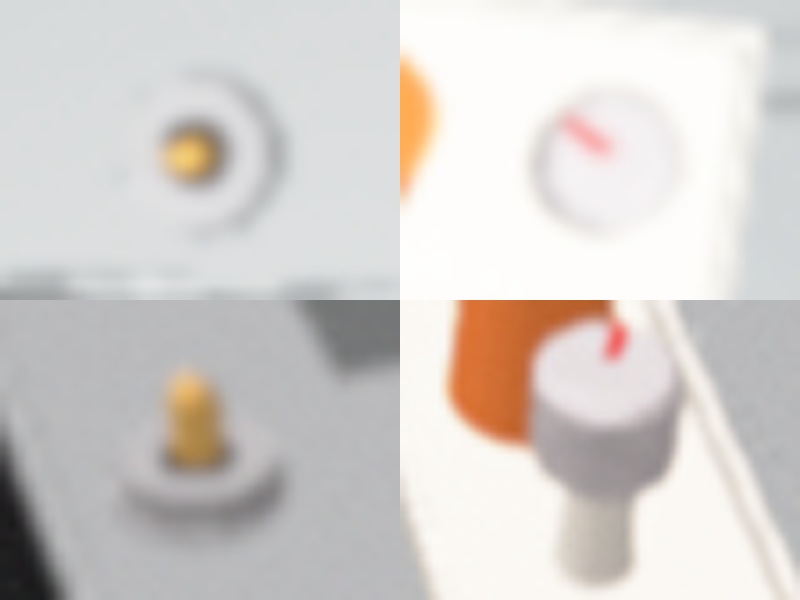

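The spindle's flat seems to face up-left in the top view, with its tip at about (206,203) in the top view and (232,172) in the side view. The knob's pointer runs up-left, roughly 50° anticlockwise. Next I'll fit these by colour masks.

```bash
cat > m.py <<'E'
from h import *
a=load('top0');b=load('side0')
def lines(c):
    g=cv2.cvtColor(c['color'],cv2.COLOR_RGB2GRAY).astype(float)
    def fit(cols,r0,r1,sgn):
        P=[]
        for u in cols:
            d=sgn*np.diff(g[r0:r1,u]);i=d.argmax()
            if d[i]<15: continue
            j=slice(max(i-2,0),i+3);w=np.clip(d[j],0,None);P.append(plane(c,u,r0+.5+(w*np.arange(max(i-2,0),max(i-2,0)+len(w))).sum()/w.sum(),.004)[:2])
        P=np.array(P,np.float32);l=cv2.fitLine(P,cv2.DIST_HUBER,0,.001,.001).ravel();return l,len(P)
    return fit([*range(160,195),*range(255,355)],205,230,-1),fit(range(105,355),66,84,1)
for l,n in lines(a):
    ang=np.degrees(np.arctan2(l[1],l[0]))%180; print('edge dir',ang,'-> sink yaw',ang-90,'pt',l[2:],n)
def blob(c,f,box):
    u0,v0,u1,v1=box;g=c['color'][v0:v1,u0:u1].astype(float);w=f(g);w[w<.35*w.max()]=0
    vv,uu=np.mgrid[v0:v1,u0:u1];return (w*uu).sum()/w.sum(),(w*vv).sum()/w.sum(),w.max(),uu[w>0].min(),uu[w>0].max(),vv[w>0].min(),vv[w>0].max(),w,uu,vv
br=lambda g:np.clip(g[...,0]-g[...,2]-25,0,None)
rd=lambda g:np.clip(g[...,0]-g[...,1]-15,0,None)
A=blob(a,br,(199,196,215,210));B=blob(b,br,(226,166,240,188));print('brass',A[:7],B[:7])
A=blob(a,rd,(318,178,333,192));B=blob(b,rd,(296,226,308,242));print('ptr',A[:7],B[:7])
P,e=tri(a,A[:2],b,B[:2]);print('pointer mid',P,e)
w,uu,vv=A[7:];q=np.array([plane(a,u,v,P[2])[:2] for u,v in zip(uu[w>0],vv[w>0])]);ww=w[w>0]
m=(q*ww[:,None]).sum(0)/ww.sum();C=np.cov(q.T,aweights=ww);ev=np.linalg.eigh(C)[1][:,1];yaw=np.arctan2(ev[1],ev[0]);print('ptr yaw',np.degrees(yaw),m)
# knob disc points from enlarged crops (dist centre)
K,e=tri(a,(326.1,186.6),b,(300.2,237.5));print('knob top',K,e)
print('spindle tip',tri(a,(206.0,203.0),b,(231.7,172.5)))
print('escutcheon top plane .018: top',plane(a,207.1,203.1,.018),'tip plane',plane(a,206,203,.044),plane(b,231.7,172.5,.044))
for n,uv in dict(orange=(299,184),green=(274,181)).items(): print(n,plane(a,*uv,.095))
print('soap',plane(a,113,231,.19), 'tap base side',plane(b,219,153,.004))
E
python3 m.py
```

```text
edge dir 87.7917 -> sink yaw -2.2082977 pt [ 0.42100188 -0.20231925] 135
edge dir 87.77059 -> sink yaw -2.2294083 pt [0.93285805 0.01328716] 250
brass (np.float64(205.5267605633803), np.float64(203.08826291079814), np.float64(99.0), np.int64(204), np.int64(207), np.int64(201), np.int64(205)) (np.float64(231.75480769230768), np.float64(176.6140734265734), np.float64(96.0), np.int64(230), np.int64(234), np.int64(173), np.int64(180))
ptr (np.float64(323.20854271356785), np.float64(184.15829145728642), np.float64(55.0), np.int64(321), np.int64(325), np.int64(183), np.int64(186)) (np.float64(299.33446060196144), np.float64(230.33446060196144), np.float64(124.0), np.int64(296), np.int64(303), np.int64(226), np.int64(236))
pointer mid [ 0.53255435 -0.32645099  0.10749682] 0.0029225504331528984
ptr yaw 54.12037361012224 [ 0.53392853 -0.3269903 ]
knob top [ 0.5278495  -0.33757627  0.09741455] 0.001194992497454141
spindle tip (array([0.48100228, 0.04059663, 0.04884342]), np.float64(0.002151980276064965))
escutcheon top plane .018: top [0.48100951 0.04195283 0.018     ] tip plane [0.48017692 0.04160568 0.044     ] [0.48396992 0.04781815 0.044     ]
orange [ 0.5358074  -0.25401238  0.095     ]
green [ 0.5453801  -0.17688872  0.095     ]
soap [0.39267592 0.29161096 0.19      ] tap base side [0.49365691 0.24789165 0.004     ]
```

```bash
python3 -m pendant '[[[0,0,4],0],[[0,0,4],0],[[0.7,-3,0],0],[[0.7,-3,0],0],[[0.7,-3,0],0],[[0.7,-3,0],0],[[0.7,-3,0],0],[[0.7,-3,0],0],[[0.7,-3,0],0],[[1.15,-2.9,0],-0.04],[[1.15,-2.9,0],-0.04],[[1.15,-2.9,0],-0.04],[[1.15,-2.9,0],-0.04],[[1.15,-2.9,0],-0.04],[[1.15,-2.9,0],-0.04],[[1.15,-2.9,0],-0.04]]' 0.4 5
python3 - <<'E'
from h import *
from m import a,b
print(tri(a,(205.85,202.85),b,(232.05,180.35)))
E
```

```text
time_s: 1.43
ee_pos: [0.3273, 0.0987, 0.256]
eef_rot: [3.141, 0.0, 2.492]
force: [1.0, -0.0, -0.8]
grip_width: 0.0377
grip_force: 0.0
edge dir 87.7917 -> sink yaw -2.2082977 pt [ 0.42100188 -0.20231925] 135
edge dir 87.77059 -> sink yaw -2.2294083 pt [0.93285805 0.01328716] 250
brass (np.float64(205.5267605633803), np.float64(203.08826291079814), np.float64(99.0), np.int64(204), np.int64(207), np.int64(201), np.int64(205)) (np.float64(231.75480769230768), np.float64(176.6140734265734), np.float64(96.0), np.int64(230), np.int64(234), np.int64(173), np.int64(180))
ptr (np.float64(323.20854271356785), np.float64(184.15829145728642), np.float64(55.0), np.int64(321), np.int64(325), np.int64(183), np.int64(186)) (np.float64(299.33446060196144), np.float64(230.33446060196144), np.float64(124.0), np.int64(296), np.int64(303), np.int64(226), np.int64(236))
pointer mid [ 0.53255435 -0.32645099  0.10749682] 0.0029225504331528984
ptr yaw 54.12037361012224 [ 0.53392853 -0.3269903 ]
knob top [ 0.5278495  -0.33757627  0.09741455] 0.001194992497454141
spindle tip (array([0.48100228, 0.04059663, 0.04884342]), np.float64(0.002151980276064965))
escutcheon top plane .018: top [0.48100951 0.04195283 0.018     ] tip plane [0.48017692 0.04160568 0.044     ] [0.48396992 0.04781815 0.044     ]
orange [ 0.5358074  -0.25401238  0.095     ]
green [ 0.5453801  -0.17688872  0.095     ]
soap [0.39267592 0.29161096 0.19      ] tap base side [0.49365691 0.24789165 0.004     ]
(array([0.48254359, 0.04609904, 0.0170126 ]), np.float64(0.001351833079832583))
```

```bash
python3 -m pendant '[[[3.1,-1.1,0],0],[[3.1,-1.1,0],0],[[3.1,-1.1,0],0],[[3.1,-1.1,-4],0],[[3.1,-1.1,-4],0],[[0,0,-4],0],[[0,0,-4],0],[[0,0,-2],0],[[0,0,0],0],[[0,0,0],0]]' 0.4 5
sed -i '/^for l,n/,$d' m.py
python3 - <<'E'
from h import *
c=snap('side','s1');g=c['color'][:,:,::-1]
t=snap('top','t1')['color'][:,:,::-1]
im=np.hstack([cv2.resize(np.ascontiguousarray(x),(400,400),interpolation=cv2.INTER_CUBIC) for x in (g[140:200,202:262],t[173:233,177:237])])
cv2.imwrite('pics/c2.png',im);o=ctrl.get_obs();print(o['ee_pos'],proj(c,o['ee_pos']))
E
```

```text
time_s: 2.27
ee_pos: [0.4699, 0.0495, 0.0917]
eef_rot: [-3.141, -0.001, 2.494]
force: [0.1, -0.6, 0.4]
grip_width: 0.0377
grip_force: 0.0
[0.47110306 0.04959184 0.09349904] [226.49866295 158.68860397]
```

View pics/c2.png

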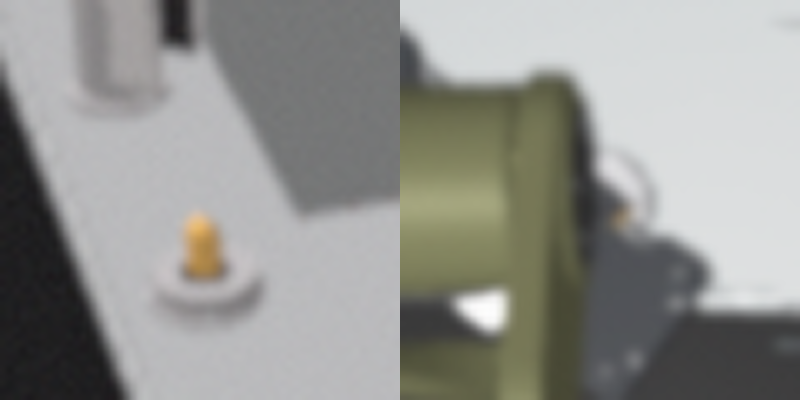

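```bash
python3 - <<'E'
from h import *
o=ctrl.get_obs();print(o['time_s'],o['ee_pos'],o['qpos'],o['joint_vel'])
c=snap('side','s2');o=ctrl.get_obs();print(o['time_s'],o['ee_pos'])
E
```

```text
2.3667 [0.47110306 0.04959184 0.09349904] [ 2.75258485e-02  2.20186015e-01  1.82717833e+00  2.69708191e-05
  1.09168016e+00 -8.95582817e-01] [ 5.76974659e-04 -1.16163587e-02 -2.60838388e-04  3.37487175e-04
 -6.69455423e-03  3.77002762e-05]
2.4167 [0.47117354 0.0495889  0.09360692]
```

View pics/s2.png

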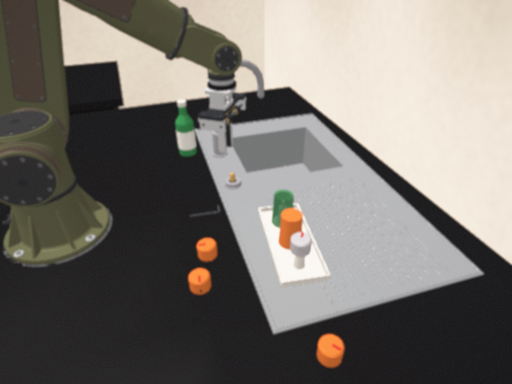

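The spindle is clear at (232,173). The fingertips show near (229,146), while the calibration predicts the TCP at (226.5,158.7). I'll check this against the start pose.

```bash
python3 - <<'E'
from h import *
a=load('side0');print(proj(a,[.198,.513,.176]),proj(a,[.198,.513,.195]),proj(load('top0'),[.198,.513,.176]))
c=load('s2');P=np.array([.4712,.0496,.0936])
d=np.array([np.cos(.925),np.sin(.925),0])*.019
print([proj(c,P+s*d+[0,0,h]).round(1).tolist() for s in(-1,1) for h in(0,.04)])
im=np.hstack([cv2.resize(np.ascontiguousarray(x[:,:,::-1]),(400,400),interpolation=cv2.INTER_CUBIC) for x in (a['color'][40:100,75:135],c['color'][100:180,190:270])])
cv2.imwrite('pics/c3.png',im)
E
```

```text
[116.33854879  90.32156543] [115.10840432  85.07415159] [ 45.04343539 294.67609024]
[[224.1, 161.8], [223.3, 149.6], [228.9, 155.6], [228.2, 143.6]]
```

View pics/c3.png

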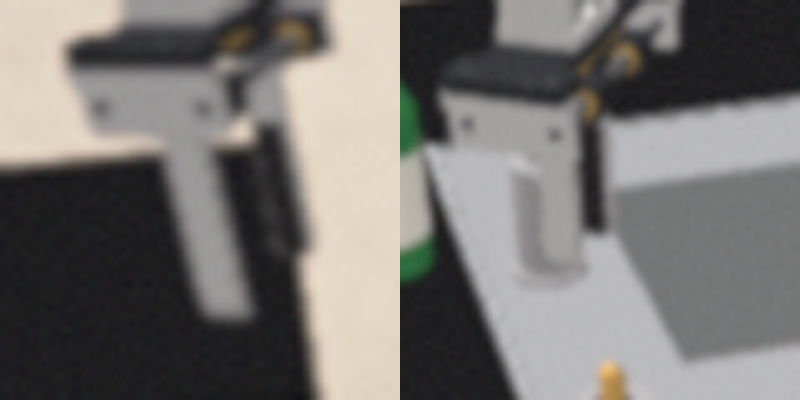

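The near finger is light grey, with its tip at about (222,153) in front of the tap base; the far one ends at (229,147). Both drawn tips look about 25 mm higher than the reported TCP, so I'll approach slowly and go by feel.

```bash
python3 -m pendant '[[[0.6,-0.3,-1],0],[[0.5,-0.3,-1],0],[[0,0,-1],0],[[0,0,-1],0],[[0,0,-1],0],[[0,0,-1],0],[[0,0,-0.8],0],[[0,0,0],0],[[0,0,0],0],[[0,0,0],0]]'
python3 - <<'E'
from h import *
c=snap('side','s3');o=ctrl.get_obs();print(o['ee_pos'],o['force'],proj(c,o['ee_pos']))
t=snap('top','t3')['color']
im=np.hstack([cv2.resize(np.ascontiguousarray(x[:,:,::-1]),(400,400),interpolation=cv2.INTER_CUBIC) for x in (c['color'][130:190,200:260],t[173:233,177:237])])
cv2.imwrite('pics/c4.png',im)
E
```

```text
time_s: 3.25
ee_pos: [0.4814, 0.0436, 0.024]
eef_rot: [3.141, 0.0, 2.494]
force: [0.8, 0.6, -0.2]
grip_width: 0.0378
grip_force: 0.0
[0.48148627 0.04351997 0.02414984] [ 0.3577484   0.92930341 -0.44290311] [231.61791991 178.90548884]
```

View pics/c4.png

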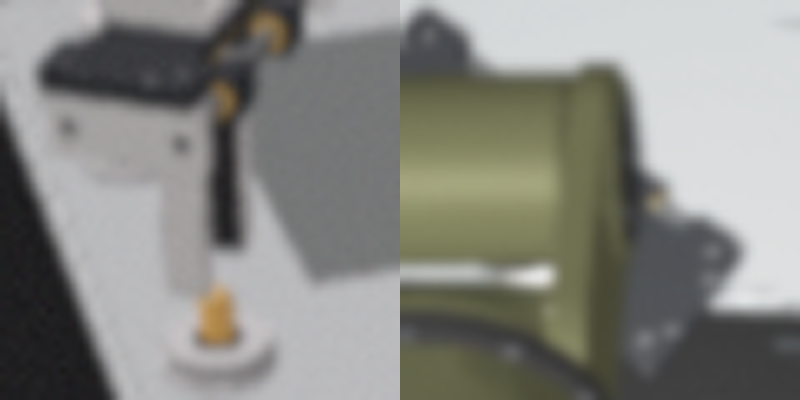

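```bash
python3 -m pendant '[[[0,0,0],0],[[0,0,0],0],[[0,0,0],0],[[0,0,0],0],[[0,0,0],0],[[0,0,0],0],[[0,0,0],0],[[0,0,0],0]]' 0 8
```

```text
time_s: 4.02
ee_pos: [0.4812, 0.0435, 0.0237]
eef_rot: [3.142, 0.0, 2.494]
force: [-0.2, -0.9, -0.3]
grip_width: 0.0008
grip_force: 0.0
```

```bash
python3 - <<'E'
from h import *
c=snap('side','s4');o=ctrl.get_obs();t=load('top0');s=load('side0')
def mk(c,P,u0,v0,r):
    x=cv2.resize(np.ascontiguousarray(c['color'][v0:v0+r,u0:u0+r,::-1]),(400,400),interpolation=cv2.INTER_CUBIC)
    for p,col in P:
        q=(proj(c,p)-[u0,v0]+.5)*400/r; cv2.circle(x,tuple(int(k) for k in q),3,col,-1)
    return x
P=np.array([.198,.513,.176]);d=np.array([np.cos(1.203),np.sin(1.203),0])*.047
L=[(P+d,(0,0,255)),(P-d,(0,0,255)),(P+d+[0,0,.026],(255,0,0)),(P-d+[0,0,.026],(255,0,0))]
E=o['ee_pos']
cv2.imwrite('pics/c5.png',np.hstack([mk(c,[(E,(0,0,255)),(E+[0,0,.026],(255,0,0))],207,140,50),mk(t,L,0,265,80)]))
E
```

```text
(no output)
```

View pics/c5.png

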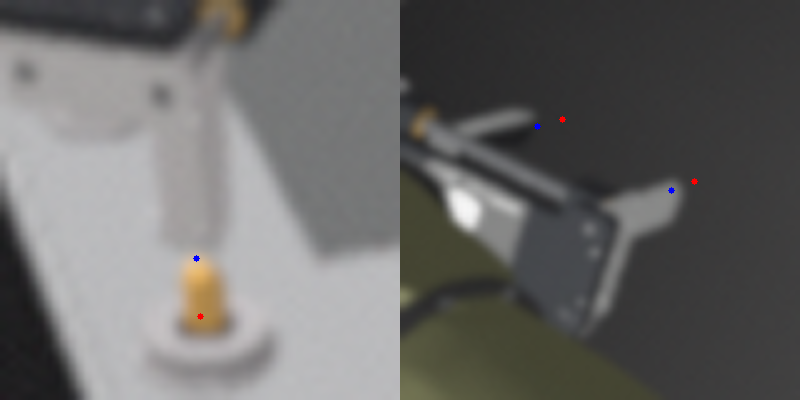

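The blue dots (TCP + 26 mm) sit on the drawn fingertips in both views. So the fingers really end about 26 mm above the reported TCP, just over the spindle tip. I'll touch the spindle tip with the closed fingers to measure this.

```bash
python3 -m pendant '[[[0,0,-0.1],0],[[0,0,-0.1],0],[[0,0,-0.1],0],[[0,0,-0.1],0],[[0,0,0],0]]'; python3 -m pendant '[[[0,0,-0.1],0],[[0,0,-0.1],0],[[0,0,0],0]]';python3 -m pendant '[[[0,0,-0.1],0],[[0,0,-0.1],0],[[0,0,0],0]]'
```

```text
time_s: 4.48
ee_pos: [0.481, 0.0435, 0.0194]
eef_rot: [-3.141, -0.0, 2.494]
force: [1.2, -0.2, 0.8]
grip_width: 0.0004
grip_force: 0.0
time_s: 4.73
ee_pos: [0.481, 0.0435, 0.0175]
eef_rot: [-3.141, -0.0, 2.494]
force: [-0.2, 0.1, -0.6]
grip_width: 0.0002
grip_force: 0.0
time_s: 4.98
ee_pos: [0.481, 0.0435, 0.0155]
eef_rot: [-3.141, -0.0, 2.494]
force: [-0.4, -0.0, -0.5]
grip_width: 0.0005
grip_force: 0.0
```

```bash
python3 -m pendant '[[[0,0,-0.1],0],[[0,0,-0.1],0],[[0,0,0],0]]'; python3 -m pendant '[[[0,0,-0.1],0],[[0,0,-0.1],0],[[0,0,0],0]]';python3 -m pendant '[[[0,0,-0.1],0],[[0,0,0],0]]'
```

```text
time_s: 5.23
ee_pos: [0.4814, 0.0435, 0.0146]
eef_rot: [3.141, 0.001, 2.494]
force: [-6.5, 0.3, 15.6]
grip_width: 0.0004
grip_force: 7.5
time_s: 5.48
ee_pos: [0.4818, 0.0435, 0.0142]
eef_rot: [3.141, 0.001, 2.494]
force: [-15.3, -1.0, 39.2]
grip_width: 0.0005
grip_force: 19.7
time_s: 5.65
ee_pos: [0.4819, 0.0435, 0.014]
eef_rot: [3.141, 0.002, 2.494]
force: [-21.1, -2.2, 51.5]
grip_width: 0.0005
grip_force: 25.8
```

Contact came at reported z ≈ 0.015. With the tip at 0.044, the real fingertips sit about 28 mm above the reported TCP. I'll back off, open, go down around the spindle and pinch.

```bash
python3 -m pendant '[[[0,0,0.8],0],[[0.1,0,0],0],[[0,0,0],0],[[0,0,0],0],[[0,0,0],0],[[0,0,0],0]]' 0.4 8; python3 -m pendant '[[[0,0,-0.5],0],[[0,0,-0.5],0],[[0,0,-0.5],0],[[0,0,-0.4],0],[[0,0,-0.3],0],[[0,0,0],0],[[0,0,0],0]]'; python3 -m pendant '[[[0,0,0],0],[[0,0,0],0],[[0,0,0],0],[[0,0,0],0],[[0,0,0],0],[[0,0,0],0]]' 0 8
```

```text
time_s: 6.15
ee_pos: [0.4819, 0.0435, 0.0182]
eef_rot: [-3.141, -0.001, 2.494]
force: [-0.3, 0.4, 0.2]
grip_width: 0.0358
grip_force: 0.0
time_s: 6.73
ee_pos: [0.4821, 0.0435, -0.0035]
eef_rot: [-3.141, -0.0, 2.494]
force: [-0.5, 0.5, 0.4]
grip_width: 0.0376
grip_force: 0.0
time_s: 7.23
ee_pos: [0.482, 0.0432, -0.0032]
eef_rot: [-3.141, -0.0, 2.494]
force: [-3.0, -3.7, 2.6]
grip_width: 0.013
grip_force: 8.0
```

```bash
python3 -m pendant '[[[0,0,0],0],[[0,0,0],0],[[0,0,0],0],[[0,0,0],0]]' 0 30; python3 -m pendant '[[[0,0,0],0],[[0,0,0],0],[[0,0,0],0],[[0,0,0],0]]' 0 60
```

```text
time_s: 7.57
ee_pos: [0.4819, 0.0431, -0.0032]
eef_rot: [-3.141, -0.0, 2.494]
force: [-3.0, -5.3, 3.9]
grip_width: 0.0122
grip_force: 30.0
time_s: 7.9
ee_pos: [0.4819, 0.043, -0.0032]
eef_rot: [-3.141, 0.0, 2.494]
force: [-3.1, -5.9, 4.3]
grip_width: 0.0112
grip_force: 60.0
```

```bash
python3 -m pendant '[[[0,0,0],0],[[0,0,0],0],[[0,0,0],0.1],[[0,0,0],0.1],[[0,0,0],0],[[0,0,0],0]]' 0.27 8; python3 -m pendant '[[[0,0,0],0],[[0,0,0],0],[[0,0,0],0],[[0,0,0],0],[[0,0,0],0],[[0,0,0],0]]' 0 8;python3 -m pendant '[[[0,0,0],0],[[0,0,0],0],[[0,0,0],-0.1],[[0,0,0],-0.1],[[0,0,0],-0.1],[[0,0,0],-0.1],[[0,0,0],0],[[0,0,0],0]]' 0.27 8; python3 -m pendant '[[[0,0,0],0],[[0,0,0],0],[[0,0,0],0],[[0,0,0],0],[[0,0,0],0],[[0,0,0],0]]' 0 8
```

```text
time_s: 8.4
ee_pos: [0.4822, 0.0436, -0.0033]
eef_rot: [3.141, 0.0, 2.691]
force: [-0.7, 0.0, 0.2]
grip_width: 0.0255
grip_force: 0.0
time_s: 8.9
ee_pos: [0.4821, 0.0434, -0.0033]
eef_rot: [-3.141, -0.0, 2.693]
force: [-1.9, -2.6, 0.5]
grip_width: 0.0136
grip_force: 8.0
time_s: 9.57
ee_pos: [0.4822, 0.0436, -0.0033]
eef_rot: [3.142, -0.0, 2.297]
force: [0.4, -0.0, 0.1]
grip_width: 0.0254
grip_force: 0.0
time_s: 10.07
ee_pos: [0.4815, 0.043, -0.0034]
eef_rot: [-3.14, -0.0, 2.295]
force: [-3.8, -4.2, 4.2]
grip_width: 0.012
grip_force: 8.0
```

```bash
python3 -m pendant '[[[0,0,0],0],[[0,0,0],0],[[0,0,0],-0.1],[[0,0,0],-0.1],[[0,0,0],0],[[0,0,0],0]]' 0.27 8; python3 -m pendant '[[[0,0,0],0],[[0,0,0],0],[[0,0,0],0],[[0,0,0],0],[[0,0,0],0],[[0,0,0],0]]' 0 8;python3 -m pendant '[[[0,0,0],0],[[0,0,0],0],[[0,0,0],-0.1],[[0,0,0],-0.1],[[0,0,0],0],[[0,0,0],0]]' 0.27 8; python3 -m pendant '[[[0,0,0],0],[[0,0,0],0],[[0,0,0],0],[[0,0,0],0],[[0,0,0],0],[[0,0,0],0]]' 0 8
```

```text
time_s: 10.57
ee_pos: [0.4822, 0.0436, -0.0033]
eef_rot: [3.141, 0.0, 2.097]
force: [-0.4, 0.3, -0.1]
grip_width: 0.0256
grip_force: 0.0
time_s: 11.07
ee_pos: [0.4819, 0.0434, -0.0034]
eef_rot: [-3.141, -0.0, 2.094]
force: [-2.3, -1.8, 3.1]
grip_width: 0.013
grip_force: 8.0
time_s: 11.57
ee_pos: [0.4823, 0.0436, -0.0033]
eef_rot: [3.141, -0.0, 1.897]
force: [-0.5, -0.0, 0.8]
grip_width: 0.0256
grip_force: 0.0
time_s: 12.07
ee_pos: [0.4823, 0.0436, -0.0033]
eef_rot: [3.141, 0.0, 1.894]
force: [2.2, 2.1, -0.7]
grip_width: 0.0138
grip_force: 8.0
```

The width has a clean V with its minimum of 12.0 mm at yaw 2.295. So the flat faces 41.5° in the world, which is 44° anticlockwise of the bowl direction. I'll regrip there and turn by -0.763 to yaw 1.532 (sink yaw -2.2°).

```bash
python3 -m pendant '[[[0,0,0],0],[[0,0,0],0],[[0,0,0],0.1],[[0,0,0],0.1],[[0,0,0],0.1],[[0,0,0],0.1],[[0,0,0],0],[[0,0,0],0]]' 0.27 8; python3 -m pendant '[[[-0.05,-0.04,0],0],[[0,0,0],0],[[0,0,0],0],[[0,0,0],0],[[0,0,0],0],[[0,0,0],0]]' 0 25;python3 -m pendant '[[[0,0,0],-0.06],[[0,0,0],-0.06],[[0,0,0],-0.06],[[0,0,0],-0.06],[[0,0,0],-0.06],[[0,0,0],-0.06],[[0,0,0],-0.06],[[0,0,0],-0.06],[[0,0,0],-0.06],[[0,0,0],-0.06],[[0,0,0],-0.06],[[0,0,0],-0.06],[[0,0,0],-0.043],[[0,0,0],0],[[0,0,0],0],[[0,0,0],0]]'
```

```text
time_s: 12.73
ee_pos: [0.482, 0.0435, -0.0033]
eef_rot: [-3.141, -0.0, 2.291]
force: [-0.9, 0.0, 0.3]
grip_width: 0.0253
grip_force: 0.0
time_s: 13.23
ee_pos: [0.4815, 0.043, -0.0033]
eef_rot: [-3.141, -0.0, 2.293]
force: [-1.7, -2.1, 0.9]
grip_width: 0.0117
grip_force: 25.0
time_s: 14.57
ee_pos: [0.4813, 0.0443, -0.0033]
eef_rot: [-3.141, -0.002, 1.53]
force: [-3.6, 10.1, 1.6]
grip_width: 0.0111
grip_force: 25.0
```

```bash
python3 -m pendant '[[[0,0,0],0],[[0,0.1,0],0],[[0,0,0],0.1],[[0,0,0],0.1],[[0,0,0],0],[[0,0,0],0]]' 0.27 8; python3 -m pendant '[[[0,0,0],0],[[0,0,0],0],[[0,0,0],0],[[0,0,0],0],[[0,0,0],0],[[0,0,0],0]]' 0 8;python3 -m pendant '[[[0,0,0],0],[[0,0,0],0],[[0,0,0],-0.1],[[0,0,0],-0.1],[[0,0,0],-0.1],[[0,0,0],-0.1],[[0,0,0],0],[[0,0,0],0]]' 0.27 8; python3 -m pendant '[[[0,0,0],0],[[0,0,0],0],[[0,0,0],0],[[0,0,0],0],[[0,0,0],0],[[0,0,0],0]]' 0 8;python3 -m pendant '[[[0,0,0],0],[[0,0,0],0],[[0,0,0],0.1],[[0,0,0],0.1],[[0,0,0],0],[[0,0,0],0]]' 0.27 8; python3 -m pendant '[[[0,0,0],0],[[0,0,0],0],[[0,0,0],0],[[0,0,0],0],[[0,0,0],0],[[0,0,0],0]]' 0 8
```

```text
time_s: 15.07
ee_pos: [0.4818, 0.0441, -0.0033]
eef_rot: [3.141, 0.0, 1.728]
force: [-0.1, -0.6, -0.0]
grip_width: 0.0256
grip_force: 0.0
time_s: 15.57
ee_pos: [0.4816, 0.0441, -0.0033]
eef_rot: [-3.142, 0.0, 1.73]
force: [0.6, -0.4, 1.0]
grip_width: 0.0124
grip_force: 8.0
time_s: 16.23
ee_pos: [0.4817, 0.0441, -0.0033]
eef_rot: [3.142, -0.0, 1.334]
force: [-1.2, 0.5, -0.4]
grip_width: 0.0252
grip_force: 0.0
time_s: 16.73
ee_pos: [0.4817, 0.0441, -0.0033]
eef_rot: [3.141, -0.0, 1.331]
force: [0.1, -0.7, -0.8]
grip_width: 0.0127
grip_force: 8.0
time_s: 17.23
ee_pos: [0.4816, 0.0441, -0.0033]
eef_rot: [-3.142, -0.0, 1.528]
force: [0.3, -1.3, 0.2]
grip_width: 0.0256
grip_force: 0.0
time_s: 17.73
ee_pos: [0.4813, 0.0441, -0.0034]
eef_rot: [-3.141, 0.0, 1.53]
force: [-5.1, -0.6, 3.9]
grip_width: 0.012
grip_force: 8.0
```

The spindle is square: 12.0 mm at yaw 1.53, rising to 12.4 and 12.7 at ±0.2. Next a light pinch across it at yaw ≈ -0.04, to locate the axis in y.

```bash
python3 -m pendant '[[[0,0,0],0],[[0,0,0],0],[[0,0,0],-0.098],[[0,0,0],-0.098],[[0,0,0],-0.098],[[0,0,0],-0.098],[[0,0,0],-0.098],[[0,0,0],-0.098],[[0,0,0],-0.098],[[0,0,0],-0.098],[[0,0,0],-0.098],[[0,0,0],-0.098],[[0,0,0],-0.098],[[0,0,0],-0.098],[[0,0,0],-0.098],[[0,0,0],-0.098],[[0,0,0],-0.098],[[0,0,0],-0.098]]' 0.4 8; python3 -m pendant '[[[0,0,0],0],[[0,0,0],0],[[0,0,0],0],[[0,0,0],0],[[0,0,0],0],[[0,0,0],0],[[0,0,0],0]]' 0 8; python3 -m pendant '[[[0,0,0],0],[[0,0,0],0],[[0,0,0],0]]' 0 15
```

```text
time_s: 19.23
ee_pos: [0.4821, 0.0441, -0.0033]
eef_rot: [-3.142, -0.001, -0.042]
force: [1.3, 0.2, -0.1]
grip_width: 0.0379
grip_force: 0.0
time_s: 19.82
ee_pos: [0.4817, 0.044, -0.0033]
eef_rot: [3.142, -0.0, -0.037]
force: [0.2, -2.1, 0.2]
grip_width: 0.0154
grip_force: 8.0
time_s: 20.07
ee_pos: [0.4817, 0.044, -0.0033]
eef_rot: [3.142, -0.0, -0.037]
force: [0.8, -2.6, -0.5]
grip_width: 0.0153
grip_force: 15.0
```

The spindle axis is at (0.4813, 0.0439). Before moving over, I'll refine the knob's centre and pointer angle from both views.

```bash
python3 - <<'E'
from m import *
for c,box,nm in((a,(318,178,333,192),'top'),(b,(296,226,308,242),'side')):
    def blob(c,box):
        u0,v0,u1,v1=box;g=c['color'][v0:v1,u0:u1].astype(float);w=np.clip(g[...,0]-g[...,1]-12,0,None);w[w<.2*w.max()]=0
        vv,uu=np.mgrid[v0:v1,u0:u1];k=w>0;return uu[k],vv[k],w[k]
    u,v,w=blob(c,box)
    q=np.array([plane(c,x,y,.0965)[:2] for x,y in zip(u,v)]);mm=np.average(q,axis=0,weights=w);C=np.cov(q.T,aweights=w);l,V=np.linalg.eigh(C);e=V[:,1]
    s=(q-mm)@e;print(nm,mm,np.degrees(np.arctan(e[1]/e[0])),np.sqrt(l),s.min(),s.max())
    d=np.degrees(np.arctan2(*(mm-[.528,-.3365])[::-1]));print('from centre',d)
print(plane(a,326.1,186.6,.0965),plane(b,300.2,237.5,.0965))
print('shaft side post',[plane(b,299.2,249.6+i,.06) for i in(0,)])
g=b['color'][224:244,292:312].astype(int);print((g[...,0]-g[...,1])[:, 2:14])
E
```

```text
top [ 0.53520011 -0.32874214] 53.497131295485325 [0.00210452 0.00493614] -0.008560740047804126 0.009328292685746122
from centre 47.135453243298194
side [ 0.53704083 -0.31554011] 83.17791801515678 [0.00371162 0.01093553] -0.02144357741675439 0.01630880533823206
from centre 66.66754461185772
[ 0.52736828 -0.33749925  0.0965    ] [ 0.52891965 -0.33680853  0.0965    ]
shaft side post [array([ 0.5291176 , -0.33620575,  0.06      ])]
[[ 88  88  88  86  87  87  81  62  30   9   7   6]
 [ 90  88  88  87  86  85  80  55  21   7   5   6]
 [ 88  88  88  86  85  86  78  53  14   5   6   7]
 [ 88  87  87  87  88  86  79  53  14   4   4   6]
 [ 88  89  88  87  87  85  79  52  14   4   3   5]
 [ 88  88  88  87  88  85  77  52  13   4   2   4]
 [ 89  89  87  83  81  78  73  56  20   5   3   3]
 [ 87  82  74  66  58  54  58  66  45  15   6   4]
 [ 71  58  47  38  31  29  41  73  86  50  14   5]
 [ 45  32  21  14   9  10  30  84 125  86  24   8]
 [ 21  12   8   7   6   8  35  99 139  85  25   7]
 [  8   7   6   7   7  11  46 112 126  65  17   6]
 [  6   7   6   6   7  14  49  94  89  38   9   7]
 [  6   6   7   6   7  10  29  46  41  17   7   7]
 [  6   6   7   7   7   8  11  14  11   8   6   6]
 [  7   7   6   7   7   7   7   7   7   7   8   6]
 [  7   6   7   6   6   7   7   7   7   6   7   7]
 [  6   7   7   7   7   7   7   6   7   7   7   6]
 [  7   7   7   7   7   6   7   7   7   7   7   6]
 [  7   7   7   7   7   7   7   6   7   6   7   6]]
```

```bash
python3 -m pendant '[[[0,0,0],0],[[0,0,0],0],[[0,0,2],0],[[0,0,3],0],[[0,0,3],0],[[0,0,3],0],[[0.36,-2.93,0],-0.042],[[0.36,-2.93,0],-0.042],[[0.36,-2.93,0],-0.042],[[0.36,-2.93,0],-0.042],[[0.36,-2.93,0],-0.042],[[0.36,-2.93,0],-0.042],[[0.36,-2.93,0],-0.042],[[0.36,-2.93,0],-0.042],[[0.36,-2.93,0],-0.042],[[0.36,-2.93,0],-0.042],[[0.36,-2.93,0],-0.042],[[0.36,-2.93,0],-0.042],[[0.36,-2.93,0],-0.042],[[0,0,0],0]]' 0.64 8
python3 -m pendant '[[[0,0,0],0],[[0,0,0],0],[[0,0,0],0]]'
python3 - <<'E'
from m import *
p=[plane(b,302.0,232.5,.0965),plane(b,301.3,236.7,.0965)];d=p[0]-p[1];print(p,np.degrees(np.arctan2(d[1],d[0])))
m_=plane(b,301.8,234.3,.0965);print(m_)
for A in(48,54,60,66):
    q=np.array([.528,-.337,.0965]);e=q+.018*np.array([np.cos(np.radians(A)),np.sin(np.radians(A)),0]);print(A,proj(a,q),proj(a,e),proj(b,q),proj(b,e))
E
```

```text
time_s: 21.73
ee_pos: [0.528, -0.3408, 0.1061]
eef_rot: [3.141, -0.0, -0.589]
force: [-0.9, 0.9, -0.6]
grip_width: 0.0599
grip_force: 0.0
time_s: 21.98
ee_pos: [0.5285, -0.3357, 0.1067]
eef_rot: [-3.141, 0.0, -0.582]
force: [-0.3, -0.1, 0.2]
grip_width: 0.06
grip_force: 0.0
[array([ 0.53944022, -0.32343605,  0.0965    ]), array([ 0.53222934, -0.3352962 ,  0.0965    ])] 58.70072842982309
[ 0.53653005 -0.32863361  0.0965    ]
48 [325.93575392 186.39635869] [321.5584443  182.51970223] [299.84862112 237.65528748] [302.28715195 232.49094027]
54 [325.93575392 186.39635869] [321.182079   182.99322038] [299.84862112 237.65528748] [301.44948042 232.30366376]
60 [325.93575392 186.39635869] [320.85767796 183.50411937] [299.84862112 237.65528748] [300.59550384 232.17417636]
66 [325.93575392 186.39635869] [320.58880983 184.04681878] [299.84862112 237.65528748] [299.73409857 232.1037428 ]
```

```bash
python3 -m pendant '[[[-0.05,-0.1,-0.5],-0.08],[[0,0,-1],0],[[0,0,-1],0],[[0,0,-1],0],[[0,0,-1],0],[[0,0,-1],0],[[0,0,-1],0],[[0,0,-0.4],0],[[0,0,0],0],[[0,0,0],0]]'; python3 -m pendant '[[[0,0,0],0],[[0,0,0],0],[[0,0,0],0],[[0,0,0],0],[[0,0,0],0]]' 0.4 4
```

```text
time_s: 22.82
ee_pos: [0.528, -0.3379, 0.0377]
eef_rot: [-3.142, 0.0, -0.663]
force: [0.7, 0.3, 0.2]
grip_width: 0.0603
grip_force: 0.0
time_s: 23.23
ee_pos: [0.5282, -0.338, 0.0382]
eef_rot: [-3.142, -0.001, -0.663]
force: [0.4, 0.7, 2.5]
grip_width: 0.046
grip_force: 4.0
```

```bash
python3 -m pendant '[[[0,0,0],0],[[0,0,0],0],[[0,0,0],0.098],[[0,0,0],0.098],[[0,0,0],0.098],[[0,0,0],0.098],[[0,0,0],0.098],[[0,0,0],0.098],[[0,0,0],0.098],[[0,0,0],0.098],[[0,0,0],0.098],[[0,0,0],0.098],[[0,0,0],0.098],[[0,0,0],0.098],[[0,0,0],0.098],[[0,0,0],0.098],[[0,0,0],0.098],[[0,0,0],0.098],[[0,0,0],0],[[0,0,0],0]]' 0.64 4; python3 -m pendant '[[[0,0,0],0],[[0,0,0],0],[[0,0,0],0],[[0,0,0],0],[[0,0,0],0]]' 0.4 20
```

```text
time_s: 24.9
ee_pos: [0.5279, -0.3377, 0.0375]
eef_rot: [-3.141, 0.0, 0.902]
force: [0.7, -0.4, -0.4]
grip_width: 0.0604
grip_force: 0.0
time_s: 25.32
ee_pos: [0.528, -0.3378, 0.0377]
eef_rot: [3.142, 0.0, 0.904]
force: [0.0, 0.1, -0.3]
grip_width: 0.0455
grip_force: 20.0
```

```bash
python3 -m pendant '[[[0,0,0.5],0],[[0,0,1],0],[[0,0,1.5],0],[[0,0,1.5],0],[[0,0,1.5],0],[[0,0,1.5],0],[[0,0,0],0],[[0,0,0],0],[[0,0,0],0]]' ; python3 -m pendant '[[[-0.33,2.73,0],-0.067],[[-0.33,2.73,0],-0.067],[[-0.33,2.73,0],-0.067],[[-0.33,2.73,0],-0.067],[[-0.33,2.73,0],-0.067],[[-0.33,2.73,0],-0.067],[[-0.33,2.73,0],-0.067],[[-0.33,2.73,0],-0.067],[[-0.33,2.73,0],-0.067],[[-0.33,2.73,0],-0.067],[[-0.33,2.73,0],-0.067],[[-0.33,2.73,0],-0.067],[[-0.33,2.73,0],-0.067],[[-0.33,2.73,0],-0.067],[[0,0,0],0],[[0,0,0],0],[[0,0,0],0]]'
python3 - <<'E'
from h import *
c=snap('side','s6');t=snap('top','t6');o=ctrl.get_obs();E=o['ee_pos'];print(E,proj(c,E))
x=c['color'];u,v=proj(c,E+[0,0,.03]).astype(int);print(u,v)
f=lambda im,u,v,r:cv2.resize(np.ascontiguousarray(im[v-r:v+r,u-r:u+r,::-1]),(400,400),interpolation=cv2.INTER_CUBIC)
cv2.imwrite('pics/c6.png',np.hstack([f(x,u,v,25),f(x,275,225,50)]))
E
```

```text
time_s: 26.07
ee_pos: [0.5276, -0.3376, 0.112]
eef_rot: [-3.141, 0.0, 0.905]
force: [-0.2, 0.1, -1.9]
grip_width: 0.0454
grip_force: 20.0
time_s: 27.48
ee_pos: [0.4815, 0.044, 0.1121]
eef_rot: [3.141, 0.001, -0.032]
force: [0.5, -0.6, -0.9]
grip_width: 0.0455
grip_force: 20.0
[0.48172878 0.04352712 0.11234029] [230.24246619 153.39243707]
229 144
```

View pics/c6.png

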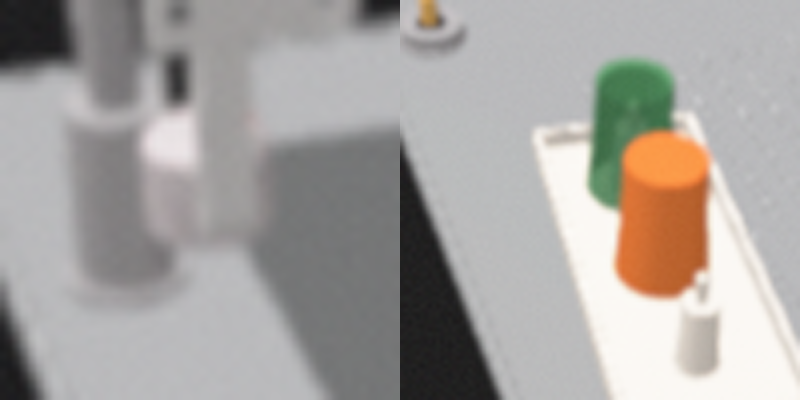

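The knob is in the fingers and its prong is empty. The rack and tumblers look undisturbed. The near finger hides the pointer, so I'll turn the tool briefly while high up to check the pointer's angle by its red mask.

```bash
cat > p.py <<'E'
from h import *
import sys
c=snap('side',sys.argv[1]);o=ctrl.get_obs();E=o['ee_pos'];z=E[2]+.0595
u,v=proj(c,[E[0],E[1],z]).astype(int);g=c['color'][v-12:v+13,u-14:u+15].astype(float)
w=np.clip(g[...,0]-g[...,1]-20,0,None);vv,uu=np.mgrid[v-12:v+13,u-14:u+15];k=w>0
print(u,v,w.max(),k.sum(),'yaw',o['eef_rot'][2])
print(w.astype(int)[4:20,4:26])
if k.sum()>3:
    q=np.array([plane(c,x,y,z)[:2] for x,y in zip(uu[k],vv[k])]);ww=w[k];m=np.average(q,axis=0,weights=ww);l,V=np.linalg.eigh(np.cov(q.T,aweights=ww));e=V[:,1]
    print('mean',m-E[:2],'axis',np.degrees(np.arctan2(e[1],e[0])),'from centre',np.degrees(np.arctan2(*(m-E[:2])[::-1])),np.sqrt(l),'expected',np.degrees(o['eef_rot'][2]))
E
python3 -m pendant '[[[0,0,0],0.1],[[0,0,0],0.1],[[0,0,0],0.1],[[0,0,0],0.1],[[0,0,0],0.1],[[0,0,0],0.1],[[0,0,0],0.1],[[0,0,0],0.1],[[0,0,0],0],[[0,0,0],0]]'; python3 p.py s7;python3 -m pendant '[[[0,0,0],0.1],[[0,0,0],0.1],[[0,0,0],0.1],[[0,0,0],0.1],[[0,0,0],0],[[0,0,0],0]]'; python3 p.py s8
```

```text
time_s: 28.42
ee_pos: [0.4818, 0.0437, 0.1126]
eef_rot: [-3.142, 0.0, 0.763]
force: [0.0, -0.5, -1.1]
grip_width: 0.0457
grip_force: 20.0
229 134 65.0 18 yaw 0.7626662603583998
[[ 0  0  0  0  0  0  0  0  0  0  0  0  0  0  0  0  0  0  0  0  0  0]
 [ 0  0  0  0  0  0  0  0  0  0  0  0  0  0  0  0  0  0  0  0  0  0]
 [ 0  0  0  0  0  0  0  0  0  0  0  0  0  0  0  0  0  0  0  0  0  0]
 [ 0  0  0  0  0  0  0  0  0  0  0  0  0  0  0  0  0  0  0  0  0  0]
 [ 0  0  0  0  0  0  0  0  0  0  0  0  0  0  0  0  0  0  0  0  0  0]
 [ 0  0  0  0  0  0  0  0  0  0  0  0 11 20  7  0  0  0  0  0  0  0]
 [ 0  0  0  0  0  0  0  0  0  0  4 27 51 54 22  0  0  0  0  0  0  0]
 [ 0  0  0  0  0  0  0  0  0  0 18 51 65 44 12  0  0  0  0  0  0  0]
 [ 0  0  0  0  0  0  0  0  0  0 18 37 31  8  0  0  0  0  0  0  0  0]
 [ 0  0  0  0  0  0  0  0  0  0  0  5  0  0  0  0  0  0  0  0  0  0]
 [ 0  0  0  0  0  0  0  0  0  0  0  0  0  0  0  0  0  0  0  0  0  0]
 [ 0  0  0  0  0  0  0  0  0  0  0  0  0  0  0  0  0  0  0  0  0  0]
 [ 0  0  0  0  0  0  0  0  0  0  0  0  0  0  0  0  0  0  0  0  0  0]
 [ 0  0  0  0  0  0  0  0 
[... 1033 characters left out ...]
0  0  0  0  0]
 [ 0  0  0  0  0  0  0  0  0  0 30 30  0  0  0  0  0  0  0  0  0  0]
 [ 0  0  0  0  0  0  0  0  0  0  1  0  0  0  0  0  0  0  0  0  0  0]
 [ 0  0  0  0  0  0  0  0  0  0  0  0  0  0  0  0  0  0  0  0  0  0]
 [ 0  0  0  0  0  0  0  0  0  0  0  0  0  0  0  0  0  0  0  0  0  0]
 [ 0  0  0  0  0  0  0  0  0  0  0  0  0  0  0  0  0  0  0  0  0  0]
 [ 0  0  0  0  0  0  0  0  0  0  0  0  0  0  0  0  0  0  0  0  0  0]
 [ 0  0  0  0  0  0  0  0  0  0  0  0  0  0  0  0  0  0  0  0  0  0]
 [ 0  0  0  0  0  0  0  0  0  0  0  0  0  0  0  0  0  0  0  0  0  0]]
mean [0.00488184 0.01257273] axis 72.15234900768624 from centre 68.77940745332099 [0.00215588 0.00636855] expected 66.55719918638172
```

The pointer measures about 4° further anticlockwise than the tool's reference, so the final tool yaw should be -0.105. I'll turn back and then lower.

```bash
python3 -m pendant '[[[0,0,0],-0.0975],[[0,0,0],-0.0975],[[0,0,0],-0.0975],[[0,0,0],-0.0975],[[0,0,0],-0.0975],[[0,0,0],-0.0975],[[0,0,0],-0.0975],[[0,0,0],-0.0975],[[0,0,0],-0.0975],[[0,0,0],-0.0975],[[0,0,0],-0.0975],[[0,0,0],-0.0975],[[0,0,0],-0.0975],[[0,0,0],0],[[0,0,0],0],[[0,0,0],0]]'; python3 -m pendant '[[[-0.05,0,-1],0],[[0,0,-2],0],[[0,0,-2],0],[[0,0,-1.5],0],[[0,0,-0.8],0],[[0,0,-0.3],0],[[0,0,0],0],[[0,0,0],0]]'
```

```text
time_s: 30.35
ee_pos: [0.4817, 0.0444, 0.1127]
eef_rot: [3.142, -0.0, -0.099]
force: [1.2, -0.3, -1.7]
grip_width: 0.0455
grip_force: 20.0
time_s: 31.02
ee_pos: [0.4816, 0.0444, 0.0372]
eef_rot: [-3.142, -0.001, -0.1]
force: [-0.1, -0.2, -1.9]
grip_width: 0.0456
grip_force: 20.0
```

```bash
python3 -m pendant '[[[-0.02,-0.04,-0.3],0],[[0,0,-0.3],0],[[0,0,-0.3],0],[[0,0,-0.3],0],[[0,0,-0.2],0],[[0,0,0],0]]'; python3 -m pendant '[[[0,0,-0.15],0],[[0,0,-0.15],0],[[0,0,0],0]]'; python3 -m pendant '[[[0,0,-0.15],0],[[0,0,-0.15],0],[[0,0,0],0]]'
```

```text
time_s: 31.52
ee_pos: [0.4808, 0.044, 0.0222]
eef_rot: [3.142, 0.001, -0.101]
force: [0.3, -0.2, -0.9]
grip_width: 0.0457
grip_force: 20.0
time_s: 31.77
ee_pos: [0.4815, 0.044, 0.0197]
eef_rot: [-3.141, -0.001, -0.101]
force: [1.6, -0.3, -1.2]
grip_width: 0.0457
grip_force: 20.0
time_s: 32.02
ee_pos: [0.4819, 0.044, 0.0168]
eef_rot: [-3.141, -0.002, -0.101]
force: [8.2, -0.7, -3.8]
grip_width: 0.046
grip_force: 20.0
```

```bash
python3 -m pendant '[[[0.08,0,-0.1],0],[[0,0,-0.1],0],[[0,0,0],0]]'; python3 -m pendant '[[[0,0,-0.15],0],[[0,0,-0.15],0],[[0,0,0],0]]'
```

```text
time_s: 32.27
ee_pos: [0.4822, 0.044, 0.0146]
eef_rot: [-3.142, -0.001, -0.101]
force: [6.0, -0.8, -0.9]
grip_width: 0.0457
grip_force: 20.0
time_s: 32.52
ee_pos: [0.4823, 0.044, 0.0116]
eef_rot: [-3.141, -0.001, -0.101]
force: [6.2, 0.4, -2.0]
grip_width: 0.0455
grip_force: 20.0
```

```bash
python3 -m pendant '[[[0.04,0,-0.2],0],[[0,0,-0.2],0],[[0,0,-0.2],0],[[0,0,-0.2],0],[[0,0,-0.2],0],[[0,0,0],0]]'; python3 -m pendant '[[[0,0,-0.15],0],[[0,0,-0.15],0],[[0,0,0],0]]';  python3 -m pendant '[[[0,0,-0.1],0],[[0,0,-0.1],0],[[0,0,0],0]]'
```

```text
time_s: 33.02
ee_pos: [0.4825, 0.044, 0.0014]
eef_rot: [-3.141, -0.001, -0.101]
force: [7.7, -1.3, -2.8]
grip_width: 0.0457
grip_force: 20.0
time_s: 33.27
ee_pos: [0.4826, 0.044, -0.0015]
eef_rot: [-3.141, -0.001, -0.101]
force: [6.8, -0.2, -1.2]
grip_width: 0.0455
grip_force: 20.0
time_s: 33.52
ee_pos: [0.4826, 0.044, -0.0034]
eef_rot: [-3.141, -0.001, -0.101]
force: [6.1, -0.6, -0.3]
grip_width: 0.0457
grip_force: 20.0
```

```bash
python3 -m pendant '[[[0,0,-0.1],0],[[0,0,0],0],[[0,0,0],0]]' - 30; python3 -m pendant '[[[0,0,-0.1],0],[[0,0,0],0],[[0,0,0],0]]';  python3 -m pendant '[[[0,0,-0.06],0],[[0,0,0],0],[[0,0,0],0]]'
```

```text
time_s: 33.77
ee_pos: [0.4826, 0.044, -0.0043]
eef_rot: [-3.141, -0.001, -0.101]
force: [6.3, -0.8, 1.0]
grip_width: 0.0456
grip_force: 30.0
time_s: 34.02
ee_pos: [0.4828, 0.044, -0.0044]
eef_rot: [-3.141, -0.001, -0.101]
force: [0.5, -1.2, 15.9]
grip_width: 0.0457
grip_force: 30.0
time_s: 34.27
ee_pos: [0.4829, 0.044, -0.0045]
eef_rot: [-3.141, -0.001, -0.101]
force: [-3.7, -1.6, 23.9]
grip_width: 0.0453
grip_force: 30.0
```

```bash
python3 - <<'E'
from h import *
c=snap('side','s9');t=snap('top','t9');o=ctrl.get_obs();print(o['time_s'],o['ee_pos'],o['force'],o['moment'],o['grip_force'])
f=lambda im,u,v,r:cv2.resize(np.ascontiguousarray(im[v-r:v+r,u-r:u+r,::-1]),(400,400),interpolation=cv2.INTER_CUBIC)
cv2.imwrite('pics/c7.png',np.hstack([f(c['color'],232,172,22),f(c['color'],255,215,75)]))
E
```

```text
34.3667 [ 0.48286743  0.04396292 -0.00445516] [-3.76704033 -0.9711176  23.22713254] [-0.17209691  0.90961458 -0.01260396] 30.005841180682182
```

View pics/c7.png

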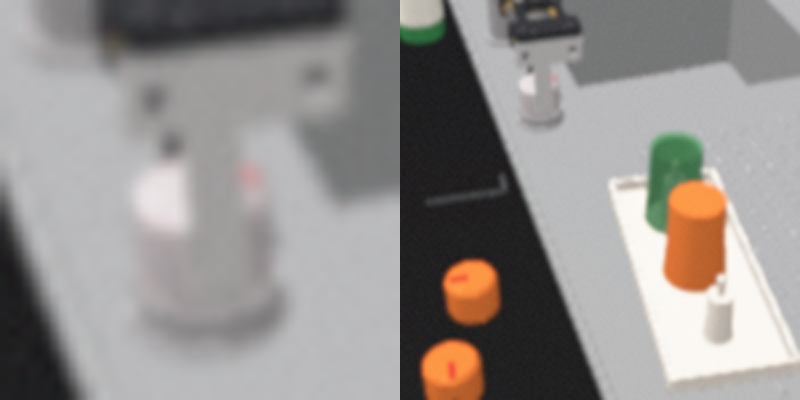

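The knob sits flat on the escutcheon with its red pointer on the right, the bowl side, at (250,178) in the crop. The rack, tumblers and hex key stand in place. I'll hand in.

```bash
python3 -c "
from station import ctrl
print(ctrl.hand_in())"
```

```text
the job is handed in; nothing more can be done
None
```

The knob is home on the spindle with its red pointer to the bowl side, and the arm is still gripping it at 30 N and pressing down at about 23 N for you to tighten the grub screw; I handed it in at about 34 s, and no verdict came back.

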